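# Hold the slide rack ready over the empty staining dish

## Robot

A 6-joint arm with a two-finger parallel gripper is mounted at the origin on the work surface; the furniture and walls round the work are solid. World frame = base frame: x ahead of the robot, y to its left, z up, the work surface at z = 0. Lengths are in mm, angles in rad, forces in N, time in s.
With the tool pointing down it reaches from about 400 to 825 mm from the base axis. Payload 7 kg.
Tool frame: the origin (TCP) lies at the very end of the fingers, on their centre line; the grasp point (between the pads) lies 19 mm behind it; z points along the fingers, y is the line along which they close (so a half turn about z gives the same grasp; the last joint's range is limited). The gripper opens to 88 mm and grips with 3 to 60 N. Pads are 19 mm wide; open, the fingers measure 130 mm over their backs; the gripper's body (78 mm by 193 mm) begins 47 mm behind the grasp point.
Start: joints at [0.288, 0.359, 0.012, 0, -1.224, -0.288], TCP at [674.978, -0.019, 226.561] pointing down, gripper open.
Joint ranges: [-3.07, 3.07], [-1.43, 2.12], [-1.02, 1.25], [-3.03, 1.67], [-3.05, -0], [-3.03, 3.03]. Speed limits (rad/s): [2.39, 2.39, 3.01, 3.14, 3.14, 3.14].

## Interface

Orientations are given as a unit quaternion [x, y, z, w].
In Python, from plant import bot gives the robot as it stands. Calls block until the motion is done:
- bot.move_ptp(position, orientation): joint-space move of the TCP to a pose.
- bot.line_to(position, velocity=150, ori=None): straight line of the TCP; ori=None keeps the orientation; velocity is the mean speed in mm/s.
- bot.move_joints(angles): joint-space move.
- bot.move_gripper(opening, force=None): finger opening in mm; force is the grip in N (None keeps the last); returns when the fingers have stopped.
- bot.pause(seconds).
- bot.solve_ik(position, orientation): joint angles nearest the present ones, or None.
- bot.read_state(): the state.
- bot.camera(name): name is "scene" or "side" or "wrist"; returns the picture (420x560x3 uint8, red, green, blue); there is no depth.
- bot.get_calibration(name): a dict with "fx", "fy", "cx", "cy" (pixels), "distortion" ([k1, k2, p1, p2, k3] as OpenCV has them; the pictures are not rectified), "view" (4x4, takes a point from world to camera coordinates); the wrist camera has in their place "T_tool_cam" (4x4, takes a point from camera to tool coordinates, whose origin is the TCP and whose axes are the flange's). Camera axes: x right, y up, looking along -z (the intrinsics and any distortion apply to the point x, -y, -z); pixel columns grow to the right and rows downward; lengths in mm; the calibration is good to about 2 mm. A picture is of the moment at which its call begins: read the wrist's pose just before it. get_calibration takes no time and is no camera call.
A pose or a line that the arm cannot do raises bot.Unreachable and nothing moves.
- bot.close_job(): hands the job in; it is judged then, once.
The state is a dict: "t": time; "joint_pos": joint angles; "qvel": joint speeds; "tau": joint torques, N m; "tcp_pos": TCP position; "eef_rot": TCP orientation; "contact_force": force on the tool from outside, world axes, zero at the start; "moment": the same for the moment, N m; "width": finger opening in mm; "finger_force": force on a finger pad.
Only numpy, scipy, OpenCV 4.12 (cv2) and the standard library are available. Lean on these libraries where they do the work, as an engineer would, in place of code of your own. Each camera call takes 0.05 s, during which the arm holds its last target. There are 200 camera calls.

## Task

Take the steel slide rack by its handle, lift it out of the white staining dish it stands in and carry it, level, over the row made by the tube rack and the two bottles to the other, empty dish. Stop with it hovering about a finger's breadth above the rim of the empty dish, centred and lined up with the dish's long side so that it could be lowered straight in, but do not touch that dish or put the rack down: finish holding it there, motionless. Do not knock or shift the dishes, the tube rack or the bottles.

Things in the scene. Friction and masses are not known exactly. Their poses are not given: they have to be found in the camera images.
- rack_grip (a point): Centre of the slide rack's handle grip: a flat-sided grey sleeve with black ribs, 46 mm along x, 12 mm thick along y, 16 mm high, on an arched handle over the basket; pinch it from above, closing along y. x = handle bar and long side of the basket, z = up. The arch's uprights are at x = +-40 mm. Below the sleeve 70 mm are free down to the basket.
- rack_foot (a point): Centre of the underside of the same slide rack, 110 mm straight below rack_grip; same axes.
- slide_rack: The slide rack: a loose stainless basket, 88 (x) x 60 (y) x 32 mm, about 0.22 kg, filled with upright glass slides (all one rigid piece), with an arched handle. Origin and axes are those of rack_foot.
- dish_a: The white plastic staining dish in which the slide rack stands at the start; loose, 0.45 kg, on either side of the row. Open box 112 (x) x 84 (y) x 65 (z) mm outside, 130 mm over the small end lugs; walls and floor 4 mm, so about 8 mm are free round the rack (less where it stands off centre). Origin: centre of the underside, on the bench; x = long side, z = up.
- dish_b: The empty staining dish, the target; the same make and size and axes as dish_a, on the other side of the row. Origin: centre of the underside; its rim is 65 mm above that. It need not be parallel to dish_a; a slide rack turned by half a turn fits as well.
- dish_b_rim (a point): Centre of the mouth of the empty dish, at the height of its rim; axes of dish_b.
- tube_rack: White wire tube rack, 62 (x) x 150 (y) x 70 mm high, empty, the middle of the row between the dishes. Origin: centre of the underside; its y axis runs along the row, roughly towards the robot.
- bottle_far: White stain bottle with blue cap, 44 mm across, 98 mm high, loose, standing at the far end of the row. Origin: centre of the underside.
- bottle_near: White stain bottle with purple cap, 44 mm across, 98 mm high, loose, standing at the near end of the row. Origin: centre of the underside.
Not all that is in view belongs to the job. What is shaped like the dish_b but brown or orange is not meant.

How it is judged (in metres and radians):
On the way, in this order (a step that is already met when the one before it is completed fails the run):
1. the slide rack is lifted clear of its dish, held by the handle (z of rack_foot in the frame of dish_a above 0.075 m and contact force between the fingers and slide_rack above 0.5 N), for 0.1 s.
2. the slide rack passes over the row: above the line of tube rack and bottles, its underside over 75 mm high (x of rack_foot in the frame of tube_rack between -0.04 and 0.04 m and y of rack_foot in the frame of tube_rack between -0.16 and 0.16 m and height (world z) of rack_foot above 0.075 m), for 0.02 s.
At the end, for the whole second after the job is handed in: Rack held by the fingers, still, level within 0.12 rad, underside 3 to 35 mm over the rim of the empty dish, centred within 8 mm, long sides aligned within 0.12 rad, not touching that dish; all else upright, moved under 12 mm (first dish 30 mm) (z of rack_foot in the frame of dish_b_rim between 0.003 and 0.035 m and horizontal distance between rack_foot and dish_b_rim below 0.008 m and angle between the x axis of rack_foot and the x axis of dish_b, either way round below 0.12 rad and angle between rack_foot's own z axis and vertical below 0.12 rad and contact force between slide_rack and dish_b below 0.05 N and contact force between the fingers and slide_rack above 0.5 N and linear speed of slide_rack below 0.02 m/s and angle between each of dish_b, dish_a's own z axis and vertical below 0.05 rad and distance of each of dish_b, tube_rack, bottle_far, bottle_near from where it was at the start of the episode below 0.012 m and distance of dish_a from where it was at the start of the episode below 0.03 m and angle between each of tube_rack, bottle_far, bottle_near's own z axis and vertical below 0.1 rad); the arm keeps its last pose, push and grip.
It fails at once if the slide rack touches the empty dish (contact force between slide_rack and dish_b above 0.3 N).
It fails at once if the slide rack is tilted by more than 0.35 rad (angle between rack_foot's own z axis and vertical above 0.35 rad).
It fails at once if the empty dish is shifted by more than 12 mm (distance of dish_b from where it was at the start of the episode above 0.012 m).
It fails at once if the first dish is shifted by more than 30 mm (distance of dish_a from where it was at the start of the episode above 0.03 m).
It fails at once if the tube rack or a bottle is shifted by more than 12 mm or knocked over (distance of any of tube_rack, bottle_far, bottle_near from where it was at the start of the episode above 0.012 m or angle between any of tube_rack, bottle_far, bottle_near's own z axis and vertical above 0.3 rad).
It also fails if it takes over 40 s, if anything falls off the work surface, if the arm or the gripper's body presses on something with over 40 N, if the wrist force passes 120 N, or if a joint passes its speed limit or range.

## Working session

There is one attempt and no reset: what is moved stays moved. The work goes in short steps, each a Python script; the robot and the scene stay as the last script left them, time stands still between calls to the robot, and variables do not carry over. Pictures are saved under pics/ and viewed, at most 10 in all, crops included, and the job is handed in when it is done.

```bash
mkdir -p pics; python3 - <<'E'
from plant import bot
import cv2,numpy as np
a=bot.camera("scene");b=bot.camera("side")
for n,i in(("scene",a),("side",b)):
    cv2.imwrite(f"pics/{n}0.png",i[...,::-1])
    c=bot.get_calibration(n);print(n,{k:np.round(v,4).tolist() for k,v in c.items()})
c=bot.get_calibration("wrist");print({k:np.round(v,4).tolist() for k,v in c.items()})
s=bot.read_state();print(s["eef_rot"],s["t"])
E
```

```text
scene {'fx': 506.4175, 'fy': 506.4175, 'cx': 281.3013, 'cy': 206.0676, 'distortion': [0.0512, 0.0, 0.0, 0.0, 0.0], 'view': [[0.755, -0.6554, 0.0205, -448.1904], [0.4019, 0.4872, 0.7753, -179.9393], [-0.5181, -0.5771, 0.6313, -1607.6103], [0.0, 0.0, 0.0, 1.0]]}
side {'fx': 520.6201, 'fy': 520.6201, 'cx': 279.1746, 'cy': 218.7434, 'distortion': [0.0203, 0.0, 0.0, 0.0, 0.0], 'view': [[0.9977, -0.0661, -0.0168, -482.3207], [0.0549, 0.632, 0.773, -10.3338], [-0.0404, -0.7721, 0.6342, -1630.2105], [0.0, 0.0, 0.0, 1.0]]}
{'fx': 310.4367, 'fy': 310.4367, 'cx': 280.104, 'cy': 207.2219, 'distortion': [-0.035, 0.0, 0.0, 0.0, 0.0], 'T_tool_cam': [[0.0001, 0.9653, 0.261, 70.407], [1.0, -0.0001, -0.0001, 0.4411], [-0.0, 0.261, -0.9653, -157.3326], [0.0, 0.0, 0.0, 1.0]]}
[-7.07063018e-01  7.07150132e-01  4.85705047e-04 -5.86715302e-04] 0.1
```

View pics/scene0.png

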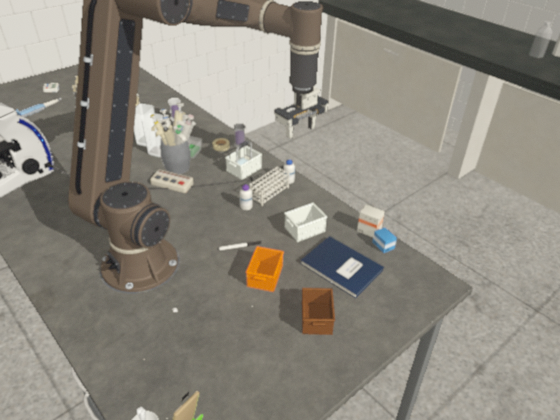

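View pics/side0.png

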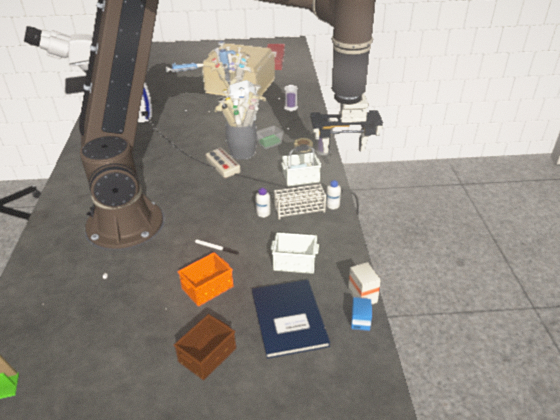

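The scene shows two white dishes. Dish_a, with the slide rack, is at scene (243,162) and side (301,168). The empty dish_b is at scene (305,222) and side (296,253). The orange box (side 206,279) and brown box (206,345) are decoys by colour. The row of tube rack and bottles lies between the white dishes, which fits the description. I'll confirm in an enlarged crop.

```bash
cat >h.py <<'E'
from plant import bot
import cv2,numpy as np
from scipy.spatial.transform import Rotation as R
def cam(n,st=None):
    c=bot.get_calibration(n);K=np.array([[c["fx"],0,c["cx"]],[0,c["fy"],c["cy"]],[0,0,1]]);d=np.array(c["distortion"])
    if n=="wrist":
        T=np.eye(4);T[:3,:3]=R.from_quat(st["eef_rot"]).as_matrix();T[:3,3]=st["tcp_pos"];V=np.linalg.inv(T@np.array(c["T_tool_cam"]))
    else: V=np.array(c["view"])
    V=np.diag([1,-1,-1,1])@V
    return K,d,V
def ray(cm,uv):
    K,d,V=cm;u=cv2.undistortPoints(np.array([[uv]],float),K,d)[0,0]
    return -V[:3,:3].T@V[:3,3], V[:3,:3].T@np.array([u[0],u[1],1])
def atz(cm,uv,z):
    o,v=ray(cm,uv);return o+v*(z-o[2])/v[2]
def proj(cm,p):
    K,d,V=cm;return cv2.projectPoints(np.array(p,float).reshape(-1,1,3),cv2.Rodrigues(V[:3,:3])[0],V[:3,3],K,d)[0][:,0]
E
python3 - <<'E'
from h import *
s=cv2.imread("pics/side0.png");c=cv2.imread("pics/scene0.png")
a=cv2.resize(s[130:280,250:350],None,fx=4,fy=4,interpolation=2);b=cv2.resize(c[130:250,220:330],None,fx=3.6,fy=3.6,interpolation=2)
o=np.zeros((600,800,3),np.uint8);o[:,:400]=a;o[:b.shape[0],400:400+b.shape[1]]=b[:600,:400];cv2.imwrite("pics/crop.png",o)
m=cam("side")
for n,uv,z in(("a",(301,160),65),("b",(296,243),65),("near",(263,190),98),("far",(334,183),98)):print(n,atz(m,uv,z).round())
E
```

```text
a [572. 203.  65.]
b [ 517. -215.   65.]
near [436.  -3.  98.]
far [655.  14.  98.]
```

View pics/crop.png

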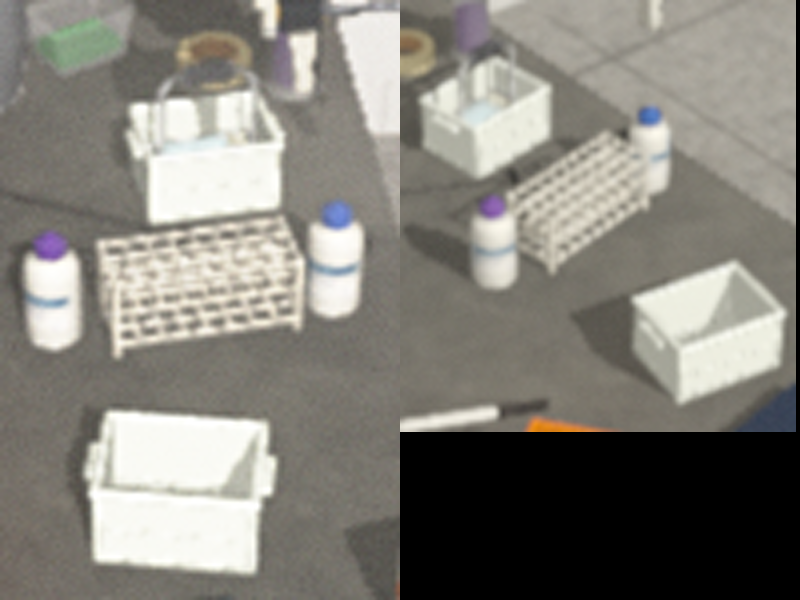

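The crop confirms it: dish_a with the arched rack is at crop (210,150), and the empty white dish_b is at crop (182,450). Next I'll look from the wrist over both.

```bash
python3 - <<'E'
from h import *
import json
print(atz(cam("side"),(302.5,148),114).round())
# tool z down, tool x = sgn*world x
def q(sg,yaw=0): return (R.from_euler('z',yaw)*R.from_matrix(np.array([[sg,0,0],[0,-sg,0],[0,0,-1.]]).T)).as_quat()
for sg in(1,-1):
    for p in((572,203,280),(572,203,95),(517,-215,320),(550,0,260)):print(sg,p,np.round(bot.solve_ik(p,q(sg)) if bot.solve_ik(p,q(sg)) is not None else 9,2))
sg=1 if bot.solve_ik((572,203,280),q(1)) is not None and abs(bot.solve_ik((572,203,280),q(1))[5])<2.3 else -1
print(sg)
out={}
for n,p in(("b",(517,-215,300)),("a",(572,195,300))):
    bot.move_ptp(p,q(sg));bot.pause(.3)
    s=bot.read_state();im=bot.camera("wrist");cv2.imwrite(f"pics/w{n}.png",im[...,::-1])
    out[n]={"tcp_pos":list(s["tcp_pos"]),"eef_rot":list(s["eef_rot"])};print(n,s["t"],s["tcp_pos"])
out["sg"]=sg;json.dump(out,open("st.json","w"))
E
```

```text
[577. 200. 114.]
1 (572, 203, 280) [ 0.66  0.22 -0.06  0.   -1.29  0.91]
1 (572, 203, 95) [ 0.66  0.36 -0.31  0.   -0.9   0.91]
1 (517, -215, 320) [-0.04  0.12 -0.09  0.   -1.36  1.62]
1 (550, 0, 260) [ 0.36  0.13 -0.21  0.   -1.23  1.21]
-1 (572, 203, 280) [ 0.66  0.22 -0.06  0.   -1.29 -2.23]
-1 (572, 203, 95) [ 0.66  0.36 -0.31  0.   -0.9  -2.23]
-1 (517, -215, 320) [-0.04  0.12 -0.09  0.   -1.36 -1.53]
-1 (550, 0, 260) [ 0.36  0.13 -0.21  0.   -1.23 -1.93]
1
b 2.0667 [ 517.1423081  -214.80221959  299.81372496]
a 3.9417 [572.18742767 194.29321397 300.09324882]
```

View pics/wb.png

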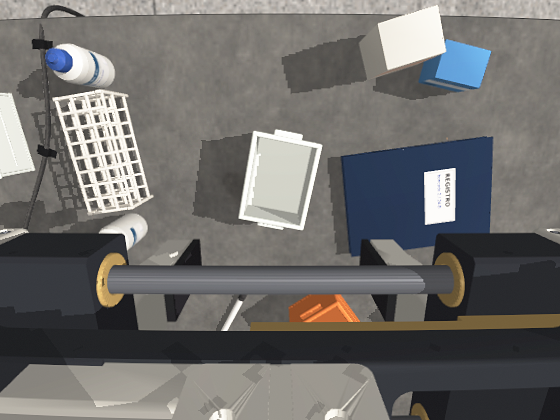

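View pics/wa.png

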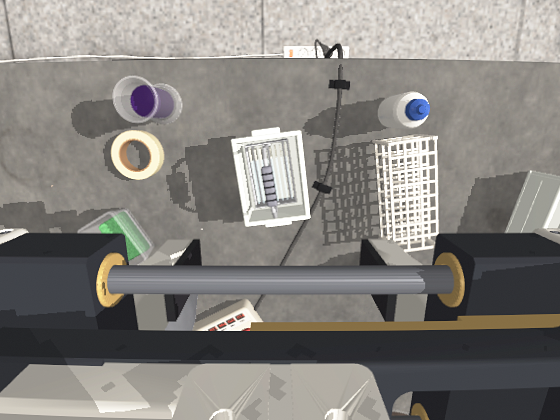

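The wrist views show dish_b's rim corners near (255,131), (321,143), (303,229) and (239,219). In dish_a the ribbed grip is near (268,185). I'll enlarge both to read them precisely.

```bash
python3 - <<'E'
from h import *
o=np.zeros((600,800,3),np.uint8)
for k,(n,x,y) in enumerate((("b",230,120),("a",220,120))):
    o[:,400*k:400*k+400]=cv2.resize(cv2.imread(f"pics/w{n}.png")[y:y+120,x:x+100][:120,:80+20],(500,600),interpolation=2)[:, 50*0:400] if 0 else cv2.resize(cv2.imread(f"pics/w{n}.png")[y:y+150,x:x+100],(400,600),interpolation=2)
cv2.imwrite("pics/c2.png",o)
E
```

```text
(no output)
```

View pics/c2.png

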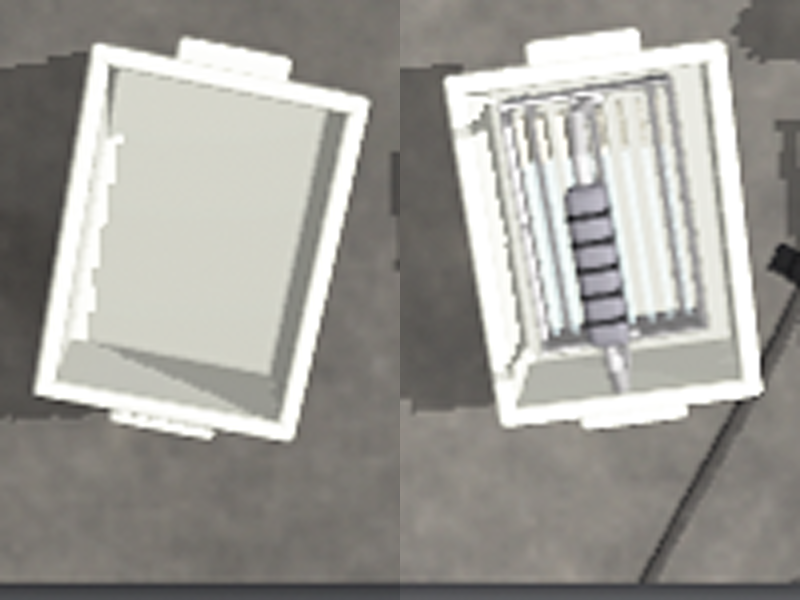

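In the left crop, dish_b's rim corners are (95,44), (370,100), (290,440) and (36,395). In the right crop, dish_a's are (45,78), (325,43), (363,395) and (105,428). The sleeve runs from (187,188) to (205,342).

```bash
python3 - <<'E'
from h import *
import json
st=json.load(open("st.json"))
def P(n,pts,x0,z):
    return np.array([atz(cam("wrist",st[n]),((u+.5)/4-.5+x0,(v+.5)/4-.5+120),z) for u,v in pts])
res={}
for n,pts,x0 in(("b",[(95,44),(370,100),(290,440),(36,395)],230),("a",[(45,78),(325,43),(363,395),(105,428)],220)):
    p=P(n,pts,x0,65)[:,:2];c=p.mean(0)
    L=(p[0]+p[1]-p[2]-p[3])/2;W=(p[0]+p[3]-p[1]-p[2])/2
    yl=np.arctan2(L[1],L[0]);yw=np.arctan2(-W[0],W[1])
    print(n,c.round(1),np.linalg.norm(L).round(1),np.linalg.norm(W).round(1),yl.round(3),yw.round(3));res[n]=[*c,(yl+yw)/2]
g=P("a",[(187,188),(205,342)],220,120);d=g[0]-g[1];print("grip",g.mean(0).round(1),np.linalg.norm(d).round(1),np.arctan2(d[1],d[0]).round(3))
res["g"]=[*g.mean(0)[:2],np.arctan2(d[1],d[0])];json.dump(res,open("res.json","w"))
E
```

```text
b [ 513.6 -213.7] 114.5 86.2 -0.197 -0.19
a [571.5 204.2] 114.7 86.8 0.13 0.126
grip [574.7 206.6 120. ] 43.6 0.104
```

```bash
python3 - <<'E'
from h import *
import json
r=json.load(open("res.json"))
q=lambda yaw:(R.from_euler('z',yaw)*R.from_quat([1,0,0,0])).as_quat()
gx,gy=r["g"][:2];ya=.113
def s(t):
    s=bot.read_state();print(t,round(s["t"],2),np.round(s["tcp_pos"],1),round(s["width"],1),s["finger_force"],np.round(s["contact_force"],1))
bot.move_ptp([gx,gy,190],q(ya));bot.line_to([gx,gy,95],100);s("down")
bot.move_gripper(24);s("pre")
bot.move_gripper(5,25);s("grip")
bot.line_to([gx,gy,115],40);s("up20")
bot.line_to([gx,gy,240],80);bot.pause(.3);s("lift")
st=bot.read_state();w=bot.camera("wrist");sd=bot.camera("side")
cv2.imwrite("pics/wl.png",w[...,::-1])
o=np.hstack([cv2.resize(w[40:340,140:440],(400,400)),cv2.resize(sd[60:210,225:375],(400,400),interpolation=2)])
cv2.imwrite("pics/c3.png",o[...,::-1])
E
```

```text
down 5.61 [575.2 206.9  95.8] 87.5 0.0 [0.2 0.  0.1]
pre 6.76 [574.7 206.6  95. ] 24.4 0.0 [-0.1 -0.1 -0.1]
grip 7.13 [574.7 206.7  95. ] 11.5 24.94012802839279 [-0.5 -0.5 -0.7]
up20 7.78 [574.6 206.6 115.1] 11.8 24.938204884529114 [ 0.1 -0.1 -1.7]
lift 9.8 [574.7 206.6 239.9] 11.8 24.93817538022995 [ 0.8 -0.9 -2.1]
```

View pics/c3.png

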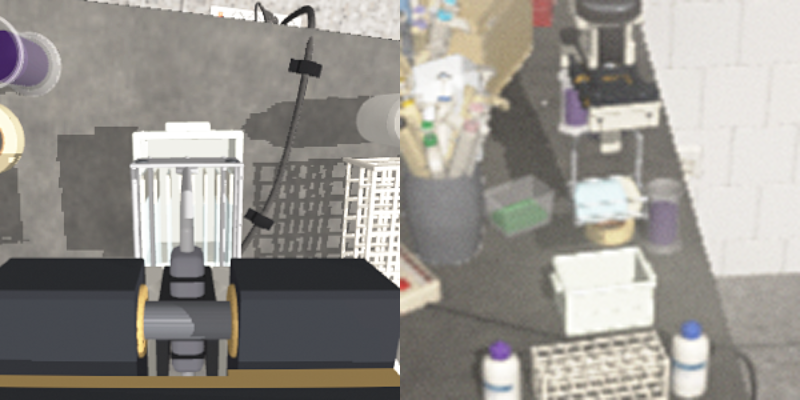

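The rack is held level and aligned. In the wrist crop, the basket's far top edge runs from (132,163) to (243,163). I'll get the in-hand offset from that and then carry it over.

```bash
python3 - <<'E'
from h import *
import json
r=json.load(open("res.json"))
I={"tcp_pos":[0,0,0],"eef_rot":[0,0,0,1]}
e=np.array([atz(cam("wrist",I),(140+u*.75,40+163*.75),59) for u in(132,243)]);print(e.round(1))
q=lambda yaw:(R.from_euler('z',yaw)*R.from_quat([1,0,0,0])).as_quat()
bx,by,yb=r["b"]
bot.line_to([552,0,240],150,q(-.03))
bot.line_to([bx,by,240],150,q(yb));bot.line_to([bx,by,182],50);bot.pause(.4)
s=bot.read_state();print(s["t"],s["tcp_pos"].round(1) if hasattr(s["tcp_pos"],"round") else s["tcp_pos"],s["finger_force"])
w=bot.camera("wrist");sd=bot.camera("side");sc=bot.camera("scene")
json.dump({"tcp_pos":list(s["tcp_pos"]),"eef_rot":list(s["eef_rot"])},open("sb.json","w"))
c=lambda i,x,y,k:cv2.resize(i[y:y+int(600/k),x:x+int(400/k)],(400,600),interpolation=2)
cv2.imwrite("pics/c4.png",np.hstack([c(sd,245,140,4.),c(sc,255,120,4.)])[...,::-1])
cv2.imwrite("pics/c5.png",cv2.resize(w[80:260,180:380],(666,600),interpolation=2)[...,::-1])
E
```

```text
[[ 43.6 -28.4  59. ]
 [ 43.6  29.5  59. ]]
14.7417 [ 513.6 -213.6  182.1] 24.93822991847992
```

View pics/c4.png

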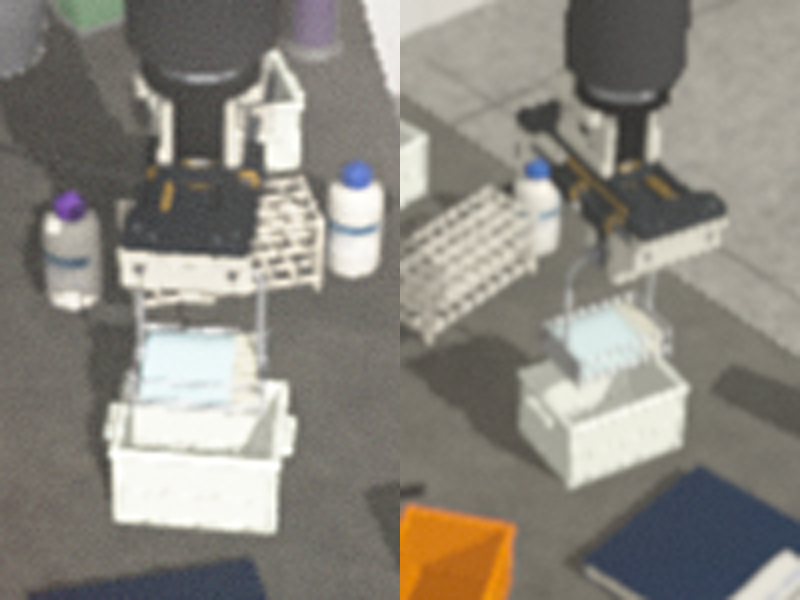

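View pics/c5.png

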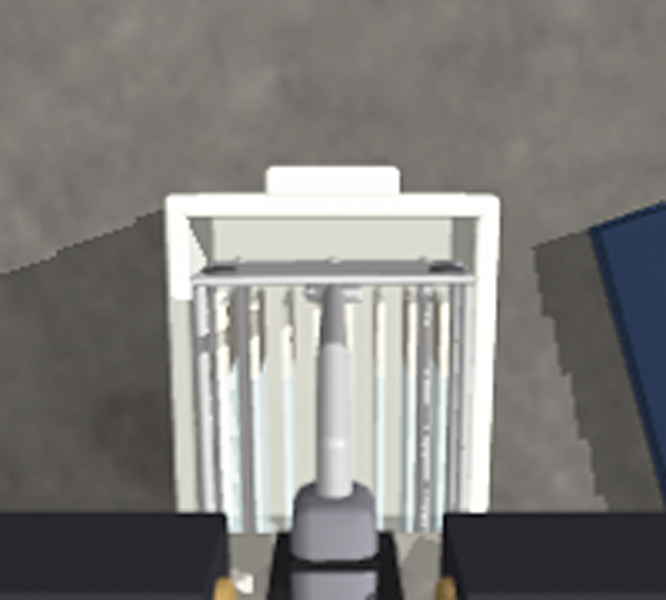

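The side and scene views show the rack upright just above dish_b. In the wrist crop the dish's far rim runs from (165,195) to (500,195), parallel to the basket edge from (190,280) to (475,280). I'll compute the relative offset.

```bash
python3 - <<'E'
from h import *
I={"tcp_pos":[0,0,0],"eef_rot":[0,0,0,1]}
for n,z,v,us in(("rim",117,195,(165,500)),("inner",117,216,(188,476)),("basket",59,280,(190,475))):
    print(n,[atz(cam("wrist",I),(180+u/3.33,80+v/3.333),z).round(1)[:2] for u in us])
E
```

```text
rim [array([ 57.2, -43.4]), array([57.2, 43.7])]
inner [array([ 51.8, -37.6]), array([51.8, 37.6])]
basket [array([ 42.5, -29.6]), array([42.5, 30. ])]
```

Centred to within about 2 mm. I'll nudge 1 mm along x, lower to about 20 mm clearance and hand in.

```bash
python3 - <<'E'
from h import *
import json
bx,by,yb=json.load(open("res.json"))["b"]
bot.line_to([bx+np.cos(yb),by+np.sin(yb),176],20);bot.pause(.8)
s=bot.read_state();print(s["t"],s["tcp_pos"],s["finger_force"],np.round(s["contact_force"],1))
print(bot.close_job())
E
```

```text
16.1417 [ 514.57987299 -213.84262861  175.98537865] 24.938299655914307 [-0.1 -0.  -1.3]
the job is handed in; nothing more can be done
None
```

The job is handed in, with no verdict returned: the slide rack is held still and level about 20 mm above the rim of the empty white dish, lined up with it and centred to about 2 mm by the last wrist picture, 16 s into the 40 s allowed.

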